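# Press the last stud home on a necklace bar

## Robot

A 7-joint arm with a two-finger parallel gripper is mounted at the origin on a cart in front of the work surface, level with it; the furniture and walls round the work are solid. World frame = base frame: x ahead of the robot, y to its left, z up, the work surface at z = 0. Lengths are in m, angles in rad, forces in N, time in s.
With the tool pointing down it reaches from about 0.35 to 0.9 m from the base axis. Payload 19.9 kg.
Tool frame: the origin (TCP) lies at the very end of the fingers, on their centre line; the grasp point (between the pads) lies bot.grip_point_offset behind it (bot.grip_point_offset is the distance from the TCP to the grasp point, in m); x points along the fingers, y is the direction in which the jaws open and shut, and the axes are right-handed (so a half turn about x gives the same grasp; the last joint's range is limited). The gripper opens to 85 mm and grips with 20 to 120 N. Pads are 22 mm wide; open, the fingers measure 114 mm over their backs; the gripper's body (76 mm by 85 mm) begins 54 mm behind the grasp point. The pads swing forward as they close: fully open they stand 13 mm farther back than shut.
Start: joints at [-1.216, 0.417, -0.01, 1.614, 0.005, 1.111, -0.053], TCP at [0.242, 0.576, 0.231] pointing down, gripper open.
Joint ranges: [-2.81, 2.81], [-0.39, 2.02], [-1.27, 1.25], [0.06, 2.57], [-1.19, 4.33], [0.19, 2], [-2.82, 2.82]. Speed limits (rad/s): [1.89, 1.89, 2.39, 2.39, 3.01, 3.01, 3.01].

## Interface

Orientations are given as [roll, pitch, yaw] about the fixed x, y, z axes, in that order (R = Rz(yaw) Ry(pitch) Rx(roll)).
In Python, from station import status, read_camera, job, bot gives the robot as it stands. The module is installed in compiled form; this text tells all that it offers.
- The arm moves only by the tool servo_tool, never from a script. Its argument "plan" is a list of rows, each an object with "translation": the shift along the world's x, y, z as a fraction of full scale, a list of three; "angular": the turn, a rotation vector about the world's x, y, z as a fraction of full scale, a list of three. In form: [{"translation": [tx, ty, tz], "angular": [rx, ry, rz]}, ...]. A call has 1 to 8 rows; each row is the pose to reach, as a shift and turn from the pose commanded when the call began, turning the shorter way round; what a row does not reach only later rows make up. Full scale, the value 1, is 0.3 m for a shift and pi rad for a turn. A row lasts 1/8 s, in which the tool goes at most 62.5 mm and 10.7 degrees, less where a joint would pass 70% of its speed; a pose out of reach is approached as far as the arm can. A call with a number of a shift or a turn outside -1 to 1 is refused whole. A call with a gripper value outside its range is refused whole. "fingers" is the closure, from -1 (fully open) to 1 (shut), so that 0 is half open, set as the call begins (left out, the last holds). The fingers move at their own pace and stop on an object; "force" is the grip in N (left out, the last holds). Time passes only in rows, so rows that repeat a pose let the fingers close. It gives the time, the measured TCP pose, the force and the opening at its end, in the units of the state.
- status.observe(): the state, without advancing time (a new reading comes with each control period).
- read_camera(name): name is "scene" or "top" or "wrist"; returns a dict with "pixels" (384x512x3 uint8, red, green, blue), "vfov" (degrees; the focal length in pixels is half the picture's height over the tangent of half this angle, whatever the lens; pixels are square), "cx", "cy" (the principal point, pixels), "R" (3x3) and "t" (3): a world point X has camera coordinates R X + t. Camera axes: x right, y down, z forward; pixel columns grow to the right and rows downward; lengths in m; the calibration is good to about 2 mm. The wrist camera is an equidistant fisheye: a pixel r from the principal point sees the ray r / f radians off the axis. A picture is of the moment at which its call begins. There is no depth.
- job.close_job(): hands the job in, once; it reports no verdict.
The state is a dict: "t": time; "qpos": joint angles; "joint_vel": joint speeds; "effort": joint torques, N m; "ee_pos": TCP position; "tcp_rot": TCP orientation; "contact_force": force on the tool from outside, world axes, zero at the start; "ft_torque": the same for the moment, N m; "grip_width": finger opening in m.
Only numpy, scipy, OpenCV 4.12 (cv2) and the standard library are available. Lean on these libraries where they do the work, as an engineer would, in place of code of your own. Each camera call takes 0.05 s, during which the arm holds its last target.

## Task

One brass stud at the end of the wooden necklace bar on the press still stands proud. Slide the bar over the press bed until that stud is centred under the punch, then pull the lever down until the stud is pressed fully home like the other three, and let the lever come back up to its rest. Leave the bar lying on the bed, and do not disturb the finished bar or the ring box.

Things in the scene. Friction and masses are not known exactly. Their poses are not given: they have to be found in the camera images.
- press: Grey bench press, fixed; origin on the table straight under the punch. x points back to the column, y along the bed. Steel bed: top 18 mm above the table, from x -71 to +47 mm, y -50 to +170 mm. Column from x = 54 mm back, y within 21 mm. Head: x -24 to +90 mm, y within 24 mm, 108 to 190 mm above the table; ram up to 235 mm. Lever on the -y side. Display stands round it are up to 290 mm high.
- punch_tip (a point): Centre of the flat end (11 mm across) of the steel punch that points straight down from the press's head. At rest it hangs 30 mm above the bed; it moves only straight down, 16 mm per rad of lever, 18 mm at most.
- stud_top (a point): Centre of the top face of the proud brass stud, a mushroom head 12 mm across and 5 mm high in the bar. Proud, its top stands 18 mm above the bed (10 mm above the wood); home, 13 mm (5 mm above the wood).
- stud (a joint): Travel of the proud stud into the wood, m: 0 to 0.001 at the start (proud), 0.005 fully home (head on the wood). A press fit: it takes about 60 N to move, stays where it is left.
- bar_mid (a point): Centre, half-way up, of the dark wooden necklace bar: 34 mm wide (its x axis), 160 mm long (y), 8 mm thick, 70 to 120 g, lying flat and loose on the bed. Brass studs on its centre line at y = -54 (the proud one), -18, +18, +54 mm. It starts to the +y side and in front of its place under the punch; friction keeps it where it is let go.
- lever_grip (a point): Middle of the lever's black grip, a round bar 22 mm across and 72 mm long lying level along the press's y axis, on the -y side of the press. It can be pinched from above across its thickness; it turns freely on its axle (so do its listed axes), so a firm hold can follow the swing. At rest it stands 275 mm above the table.
- lever_hinge (a point): Point on the lever's level turning axis, straight across from the grip's middle: the grip swings about it on a circle of 130 mm radius, in the plane of the press's x and the vertical. Its axes are the press's own (x to the column).
- press_lever (a joint): Lever angle, rad: 0 at rest (grip in front of the hinge, 58 degrees above the level), growing as the grip is pulled forward and down, stop at 1.125. A spring returns it to 0. The punch meets the proud stud at about 0.75 and has it home at 1.06. About 5 N at the grip moves the lever alone, about 13 N drives the stud.
- bar_done_mid (a point): Centre of the finished necklace bar, same size, all four studs home, lying on the table in front of the press. Not to be disturbed.
- ring_box_mid (a point): Centre of the closed brown ring box, 55 x 52 x 45 mm, on the table to the right of the press. Not to be disturbed.

How it is judged:
By the outcome, as a careful person would: the job done as asked, in the order asked, and still so for the second after the job is handed in, with the robot touching nothing.
It also fails if it takes over 54 s, if anything falls off the work surface, if the arm or the gripper's body presses on something with over 40 N, if the wrist force passes 120 N, or if a joint passes its speed limit or range.

## Working session

There is one attempt and no reset: what is moved stays moved. The work goes in short steps, Python scripts to look and compute and a tool call to move; the robot and the scene stay as the last step left them, time stands still between calls to the robot, and variables do not carry over. Pictures are saved under pics/ and viewed, and the job is handed in when it is done.

Besides the shell and the picture viewer there is one more tool, called after "Request:" as name(argument=value, ...) on one line, values as JSON. servo_tool: Moves the arm, as the interface text tells. Shift numbers are shares of 0.3 m and turn numbers shares of pi rad, none past 1 either way. Its arguments: {"type":"object","properties":{"plan":{"type":"array","items":{"type":"object","properties":{"translation":{"type":"array","items":{"type":"number"}},"angular":{"type":"array","items":{"type":"number"}}}}},"fingers":{"type":"number"},"force":{"type":"number"}},"required":["plan"]}

```bash
mkdir -p pics
cat > h.py <<'E'
import numpy as np,cv2
from station import status, read_camera, job, bot
def grab(n,tag):
    c=read_camera(n); cv2.imwrite(f'pics/{tag}.png',c['pixels'][:,:,::-1])
    np.savez(f'pics/{tag}.npz',**{k:np.array(v) for k,v in c.items()}); return c
def load(tag):
    d=np.load(f'pics/{tag}.npz'); return {k:d[k] for k in d.files}
def ray(c,u,v,fish=False):
    H=c['pixels'].shape[0]; f=H/2/np.tan(np.radians(float(c['vfov']))/2)
    x,y=u-float(c['cx']),v-float(c['cy'])
    if fish:
        r=np.hypot(x,y); th=r/f; d=np.array([x/r*np.sin(th),y/r*np.sin(th),np.cos(th)]) if r>0 else np.array([0,0,1.])
    else: d=np.array([x/f,y/f,1])
    R=np.array(c['R']);t=np.array(c['t']); return -R.T@t, R.T@d
def plane(c,u,v,z,fish=False):
    o,d=ray(c,u,v,fish); return o+d*(z-o[2])/d[2]
def tri(c1,p1,c2,p2,f1=False,f2=False):
    o1,d1=ray(c1,*p1,f1);o2,d2=ray(c2,*p2,f2);d1/=np.linalg.norm(d1);d2/=np.linalg.norm(d2)
    s=np.linalg.lstsq(np.c_[d1,-d2],o2-o1,rcond=None)[0]
    a=o1+s[0]*d1;b=o2+s[1]*d2; return (a+b)/2,np.linalg.norm(a-b)
def proj(c,X,fish=False):
    H=c['pixels'].shape[0]; f=H/2/np.tan(np.radians(float(c['vfov']))/2)
    p=np.array(c['R'])@X+np.array(c['t'])
    if fish:
        r=np.hypot(p[0],p[1]);th=np.arctan2(r,p[2]);q=f*th*p[:2]/max(r,1e-9)
    else: q=f*p[:2]/p[2]
    return q+[float(c['cx']),float(c['cy'])]
E
python3 - <<'E'
from h import *
for n in ['scene','top','wrist']:
    c=grab(n,n+'0'); print(n,c['vfov'],c['cx'],c['cy'],(-np.array(c['R']).T@c['t']).round(3),np.array(c['R'])[2].round(2))
print(status.observe(), bot.grip_point_offset)
E
```

```text
scene 46.42001830286219 252.84768075697917 185.2322377973725 [ 0.211 -0.451  0.874] [ 0.3   0.57 -0.77]
top 45.67730438433513 257.82764247023647 199.70843814371838 [0.285 0.077 1.084] [ 0.24  0.02 -0.97]
wrist 65.70646984690485 258.08138784493127 194.93566657553708 [0.181 0.602 0.374] [ 0.24 -0.1  -0.97]
{'t': 0.15, 'qpos': array([-1.21547533,  0.41782988, -0.01029901,  1.61403474,  0.00470979,
        1.11071275, -0.05300018]), 'joint_vel': array([-0.00051918, -0.00158662, -0.00085839, -0.00134601,  0.00012271,
        0.00126185,  0.00015486]), 'effort': array([ 1.29413747e-04, -8.64748907e+01,  6.78977687e-01, -4.35057735e+01,
        1.91083120e-02,  5.83165893e-03,  7.43111718e-05]), 'ee_pos': array([0.24146137, 0.57617832, 0.23080885]), 'tcp_rot': array([-1.47724394,  1.56983482, -1.87405676]), 'contact_force': array([-0.12809851, -1.14162738,  0.27844522]), 'ft_torque': array([ 0.08235454, -0.01264447,  0.01935117]), 'grip_width': 0.08571826291453527} 0.0187
```

View pics/scene0.png

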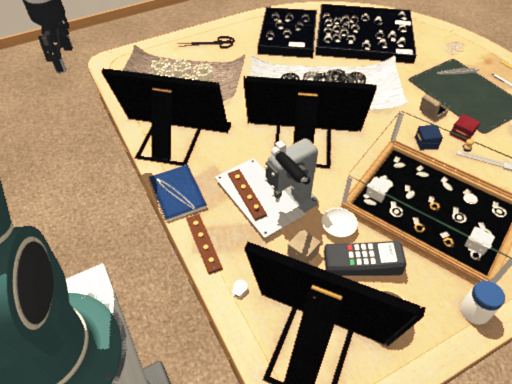

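View pics/top0.png

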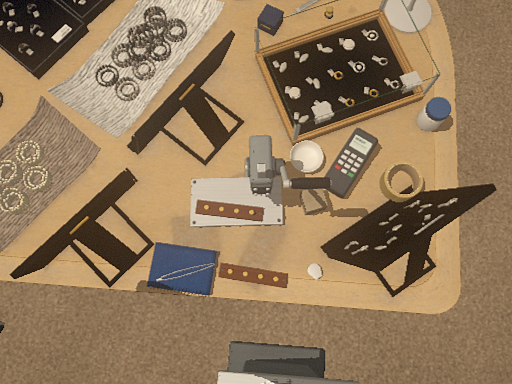

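View pics/wrist0.png

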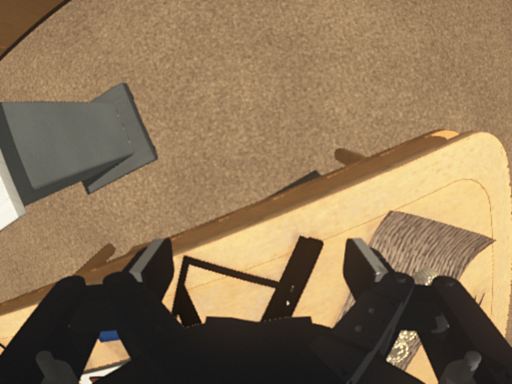

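Scene: press at about (280,185), the bar on the bed at (247,195), the finished bar at (203,243). In the top view the bed is about (237,202), with the lever grip at (310,184) and the ring box at (315,200). Next I'll enlarge the press area.

Run:
```python
from h import *
for n,(a,b,w,h) in {'scene0':(190,120,160,120),'top0':(180,125,160,120)}.items():
    im=cv2.imread(f'pics/{n}.png')[b:b+h,a:a+w]; cv2.imwrite(f'pics/{n}z.png',cv2.resize(im,None,fx=5,fy=5,interpolation=cv2.INTER_CUBIC))
```

```text
(no output)
```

View pics/scene0z.png

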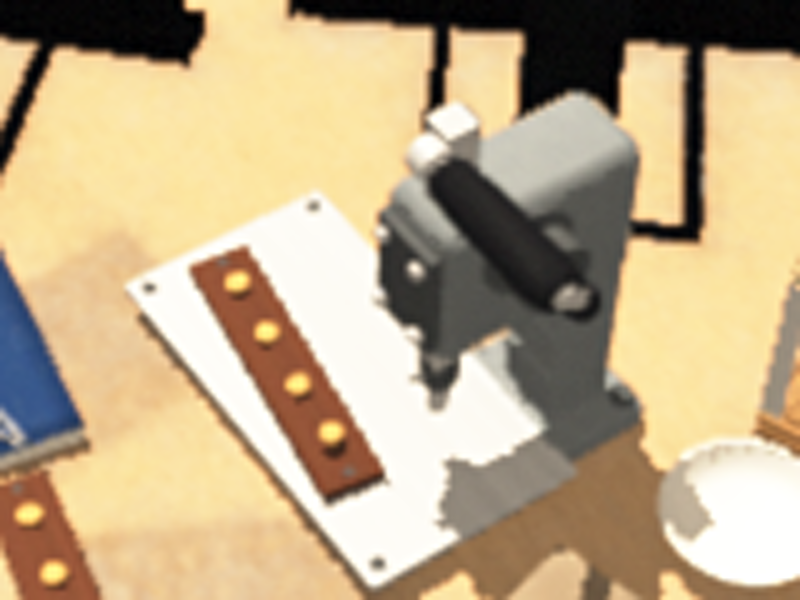

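View pics/top0z.png

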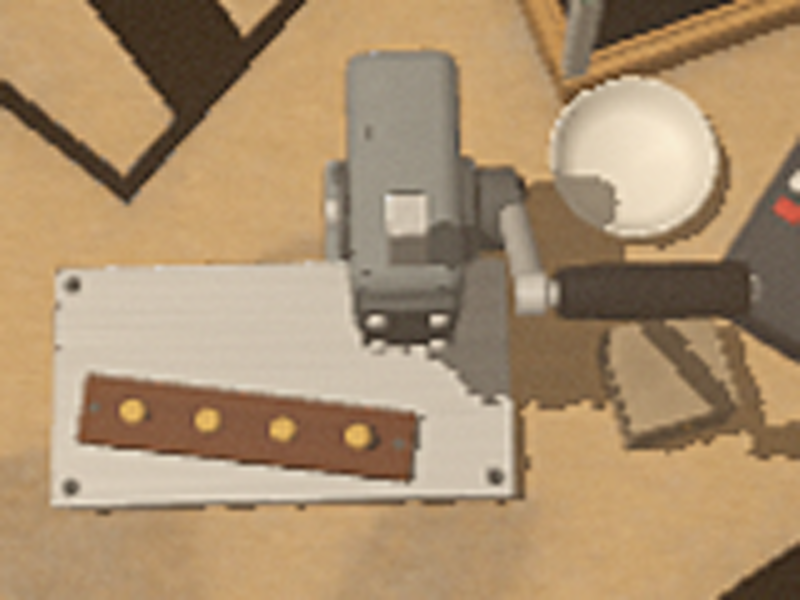

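Run:
```python
from h import *
T=load('top0');S=load('scene0')
zt=lambda p:((p[0]+.5)/5-.5+180,(p[1]+.5)/5-.5+125)
zs=lambda p:((p[0]+.5)/5-.5+190,(p[1]+.5)/5-.5+120)
P={'FL':((52,502),(125,287)),'BL':((57,270),(318,192)),'FR':((521,494),(375,588)),
'sFL':((71,487),(149,288)),'sBL':((72,285),(314,205)),'sFR':((495,476),(377,563))}
for k,(a,b) in P.items():
    print(k,plane(T,*zt(a),.018).round(4),plane(S,*zs(b),.018).round(4),[x.round(4) for x in map(np.array,tri(T,zt(a),S,zs(b)))])
for nm,a,b,h in [('proud',(358,435),(332,434),.036),('s2',(282,428),(297,382),.031),('s3',(207,419),(266,329),.031),('s4',(132,410),(237,281),.031)]:
    print(nm,plane(T,*zt(a),h).round(4),plane(S,*zs(b),h).round(4),tri(T,zt(a),S,zs(b)))
print('grip ends',tri(T,zt((558,290)),S,zs((440,178))),tri(T,zt((745,290)),S,zs((575,290))))
print('gripmid',tri(T,zt((652,290)),S,zs((508,234))))
```

```text
FL [0.4724 0.2566 0.018 ] [0.4695 0.2538 0.018 ] [array([0.4721, 0.2576, 0.0133]), np.float64(0.0023)]
BL [0.5868 0.267  0.018 ] [0.5866 0.2657 0.018 ] [array([0.5874, 0.2673, 0.016 ]), np.float64(0.0001)]
FR [0.4931 0.0347 0.018 ] [0.4932 0.0352 0.018 ] [array([0.4929, 0.0347, 0.0189]), np.float64(0.0)]
sFL [0.4803 0.2484 0.018 ] [0.4799 0.2474 0.018 ] [array([0.4805, 0.2487, 0.0165]), np.float64(0.0002)]
sBL [0.5798 0.2589 0.018 ] [0.5804 0.2584 0.018 ] [array([0.5803, 0.2589, 0.0174]), np.float64(0.0007)]
sFR [0.5008 0.0476 0.018 ] [0.5006 0.0467 0.018 ] [array([0.5011, 0.0475, 0.0166]), np.float64(0.0001)]
proud [0.5119 0.1136 0.036 ] [0.5111 0.1097 0.036 ] (array([0.5132678 , 0.1138016 , 0.02991204]), np.float64(3.533060389877464e-05))
s2 [0.5137 0.1499 0.031 ] [0.5129 0.1487 0.031 ] (array([0.51387052, 0.15005645, 0.02908502]), np.float64(0.00046624534272733485))
s3 [0.5154 0.1857 0.031 ] [0.515  0.1854 0.031 ] (array([0.51533682, 0.1857496 , 0.03049793]), np.float64(0.00027316339031462013))
s4 [0.517  0.2215 0.031 ] [0.5166 0.2201 0.031 ] (array([0.51744968, 0.22186209, 0.02877432]), np.float64(0.0001686503223970762))
grip ends (array([0.51919109, 0.03646437, 0.27340495]), np.float64(0.0029199305849546314)) (array([ 0.52889365, -0.03365628,  0.27345474]), np.float64(0.006083941266300421))
gripmid (array([0.52454602, 0.00112959, 0.27260167]), np.float64(0.0020568570517339973))
```

Run:
```python
from h import *
from scipy.spatial.transform import Rotation as Ro
T=load('top0');S=load('scene0')
zs=lambda p:((p[0]+.5)/5-.5+190,(p[1]+.5)/5-.5+120)
print('punch',plane(S,*zs((437,408)),.048))
s=status.observe();R=Ro.from_euler('xyz',s['tcp_rot']).as_matrix();print(R.round(3))
c=read_camera('wrist');cp=-np.array(c['R']).T@c['t'];print('cam in tool',R.T@(cp-s['ee_pos']))
for n,p in [('legR',(207,162)),('legL',(152,243)),('ringbox',(315,203)),('leg2',(110,285))]: print(n,plane(T,*p,0))
for n,p in [('panBL',(133,150)),('panTR',(236,33)),('pan2',(134,172)),('pan2b',(12,278)),('rbox',(312,203)),('rp',(325,243)),('rp2',(495,187))]:print(n,plane(T,*p,.28),plane(T,*p,0))
```

```text
punch [0.55716299 0.09182309 0.048     ]
[[-0.     0.386  0.922]
 [-0.001  0.922 -0.386]
 [-1.    -0.001  0.   ]]
cam in tool [-1.43612648e-01  5.14839515e-05 -6.60841239e-02]
legR [0.63788358 0.23507199 0.        ]
legL [0.42520764 0.34550735 0.        ]
ringbox [ 0.55288051 -0.0388497   0.        ]
leg2 [0.31948596 0.43067627 0.        ]
panBL [0.55976187 0.33457577 0.28      ] [0.65553474 0.42416135 0.        ]
panTR [0.82024366 0.16435877 0.28      ] [1.00678523 0.19462974 0.        ]
pan2 [0.51729441 0.32667132 0.28      ] [0.59826886 0.41350248 0.        ]
pan2b [0.30951384 0.51187476 0.28      ] [0.3180841  0.66324278 0.        ]
rbox [ 0.48322688 -0.00336949  0.28      ] [ 0.55233    -0.03154591  0.        ]
rp [ 0.41210894 -0.02981184  0.28      ] [ 0.45642996 -0.06720248  0.        ]
rp2 [ 0.53830703 -0.33479903  0.28      ] [ 0.62660365 -0.47846695  0.        ]
```

Request:
servo_tool(plan=[{"translation": [0, 0, 0.2], "angular": [0, 0, 0]}, {"translation": [0, 0, 0.4], "angular": [0, 0, 0]}, {"translation": [0.05, -0.07, 0.47], "angular": [0, 0, -0.02]}, {"translation": [0.15, -0.2, 0.47], "angular": [0, 0, -0.07]}, {"translation": [0.25, -0.35, 0.47], "angular": [0, 0, -0.12]}, {"translation": [0.36, -0.5, 0.47], "angular": [0, 0, -0.17]}, {"translation": [0.45, -0.63, 0.47], "angular": [0, 0, -0.21]}, {"translation": [0.55, -0.77, 0.47], "angular": [0, 0, -0.25]}], fingers=-0.3, force=40)

```text
t: 1.2
ee_pos: [0.4072, 0.3434, 0.3718]
tcp_rot: [-1.334, 1.57, -2.522]
contact_force: [-0.0, 0.1, -0.0]
grip_width: 0.0555
```

Request:
servo_tool(plan=[{"translation": [0.12, -0.16, 0], "angular": [0, 0, -0.045]}, {"translation": [0.24, -0.32, 0], "angular": [0, 0, -0.09]}, {"translation": [0.365, -0.48, 0], "angular": [0, 0, -0.139]}, {"translation": [0.365, -0.48, -0.2], "angular": [0, 0, -0.139]}, {"translation": [0.365, -0.48, -0.4], "angular": [0, 0, -0.139]}, {"translation": [0.365, -0.48, -0.6], "angular": [0, 0, -0.139]}, {"translation": [0.365, -0.48, -0.8], "angular": [0, 0, -0.139]}, {"translation": [0.365, -0.48, -0.9], "angular": [0, 0, -0.139]}])

```text
t: 2.2
ee_pos: [0.5143, 0.1999, 0.0989]
tcp_rot: [-0.953, 1.566, -2.573]
contact_force: [-0.7, 0.4, 1.3]
grip_width: 0.056
```

Run:
```python
from h import *
s=status.observe();print(s['ee_pos'],s['tcp_rot'],s['contact_force'],s['grip_width'])
for n in ['scene','wrist']:
    c=grab(n,n+'1')
im=cv2.imread('pics/scene1.png')[100:260,150:360];cv2.imwrite('pics/scene1z.png',cv2.resize(im,None,fx=3.5,fy=3.5))
```

```text
[0.51431264 0.19992785 0.09891627] [-0.95277019  1.56639822 -2.57314917] [-0.72021793  0.37885332  1.29219614] 0.05599264139363987
```

View pics/wrist1.png

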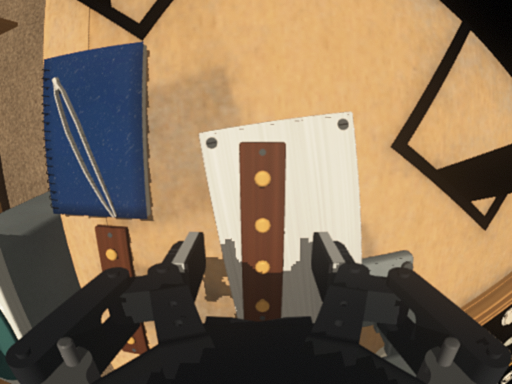

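View pics/scene1z.png

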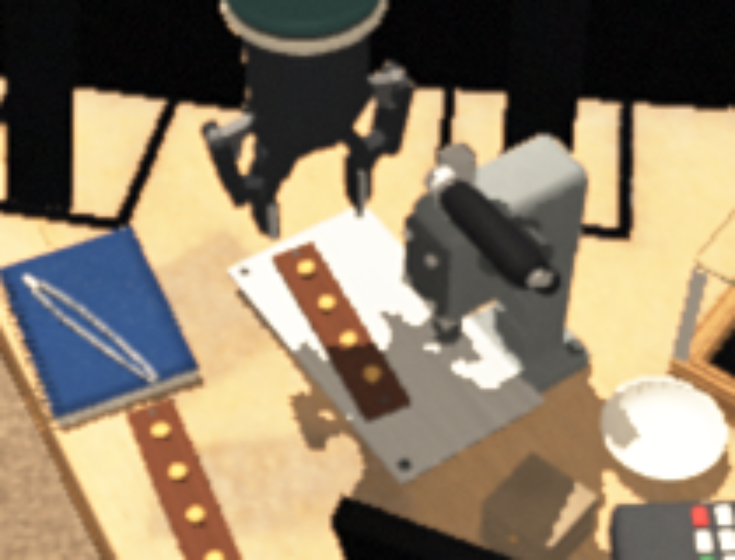

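The wrist view shows the bar upright between the jaws, with studs at (262,179), (262,226), (262,267) and (262,306). I'll check this against the earlier numbers.

Run:
```python
from h import *
W=load('wrist1')
for p,z in [((262.5,179),.031),((262.5,226),.031),((262.5,267.5),.031),((262.5,306),.036)]: print(plane(W,*p,z,True))
print('bed left edge corners',plane(W,200,134,.018,True),plane(W,351,113,.018,True))
```

```text
[0.51720422 0.22058758 0.031     ]
[0.51561549 0.18450006 0.031     ]
[0.51409084 0.14874991 0.031     ]
[0.51260614 0.11390611 0.036     ]
bed left edge corners [0.47185407 0.25484795 0.018     ] [0.58682112 0.26647311 0.018     ]
```

Request:
servo_tool(plan=[{"translation": [0, 0, -0.1], "angular": [0, 0, 0]}, {"translation": [0, 0, -0.18], "angular": [0, 0, 0]}, {"translation": [0, 0, -0.24], "angular": [0, 0, 0]}, {"translation": [0, 0, -0.27], "angular": [0, 0, 0]}, {"translation": [0, 0, -0.27], "angular": [0, 0, 0]}])

```text
t: 2.92
ee_pos: [0.5161, 0.2013, 0.0214]
tcp_rot: [-0.947, 1.571, -2.566]
contact_force: [-0.5, 0.2, -0.4]
grip_width: 0.0555
```

Request:
servo_tool(plan=[{"translation": [0, 0, 0], "angular": [0, 0, 0]}, {"translation": [0, 0, 0], "angular": [0, 0, 0]}, {"translation": [0, 0, 0], "angular": [0, 0, 0]}, {"translation": [0, 0, 0], "angular": [0, 0, 0]}], fingers=0.4, force=30)

```text
t: 3.42
ee_pos: [0.5165, 0.2016, 0.0222]
tcp_rot: [2.153, 1.57, 0.534]
contact_force: [-1.1, -1.0, 5.4]
grip_width: 0.0329
```

Run:
```python
from h import *
c=grab('scene','scene2');c=grab('wrist','wrist2')
im=cv2.imread('pics/scene2.png')[140:240,210:340];cv2.imwrite('pics/scene2z.png',cv2.resize(im,None,fx=5,fy=5))
```

```text
(no output)
```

View pics/scene2z.png

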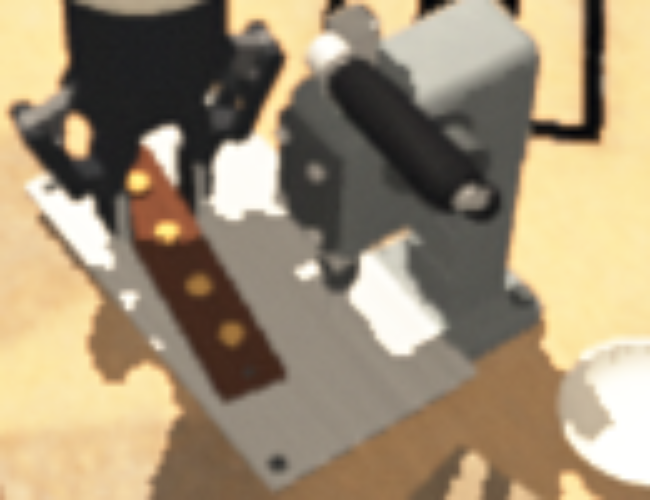

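View pics/wrist2.png

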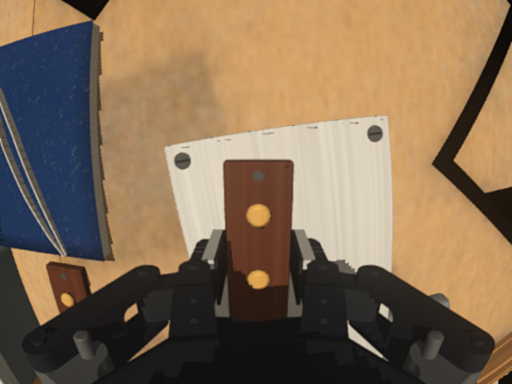

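Request:
servo_tool(plan=[{"translation": [0, 0, 0.003], "angular": [0, 0, 0]}, {"translation": [0.02, -0.012, 0.003], "angular": [0, 0, 0.008]}, {"translation": [0.04, -0.026, 0.003], "angular": [0, 0, 0.017]}, {"translation": [0.06, -0.04, 0.003], "angular": [0, 0, 0.026]}, {"translation": [0.08, -0.053, 0.003], "angular": [0, 0, 0.035]}, {"translation": [0.1, -0.066, 0.003], "angular": [0, 0, 0.043]}, {"translation": [0.108, -0.072, 0.003], "angular": [0, 0, 0.047]}, {"translation": [0.108, -0.072, 0.003], "angular": [0, 0, 0.047]}])

```text
t: 4.53
ee_pos: [0.5489, 0.1794, 0.0222]
tcp_rot: [1.158, 1.57, -0.313]
contact_force: [0.5, -1.5, 3.5]
grip_width: 0.0321
```

Run:
```python
from h import *
from scipy.spatial.transform import Rotation as Ro
s=status.observe();R=Ro.from_euler('xyz',s['tcp_rot']).as_matrix();print(s['ee_pos'],s['contact_force'],np.degrees(np.arctan2(R[1,1],R[0,1])))
for n in ['scene','top','wrist']:c=grab(n,n+'3')
im=cv2.imread('pics/scene3.png')[140:240,210:340];cv2.imwrite('pics/scene3z.png',cv2.resize(im,None,fx=6,fy=6,interpolation=cv2.INTER_CUBIC))
im=cv2.imread('pics/top3.png')[150:240,170:300];cv2.imwrite('pics/top3z.png',cv2.resize(im,None,fx=6,fy=6,interpolation=cv2.INTER_CUBIC))
```

```text
[0.54894178 0.17938385 0.02224927] [ 0.51270792 -1.46589977  3.52655596] 5.693384222385067
```

View pics/scene3z.png

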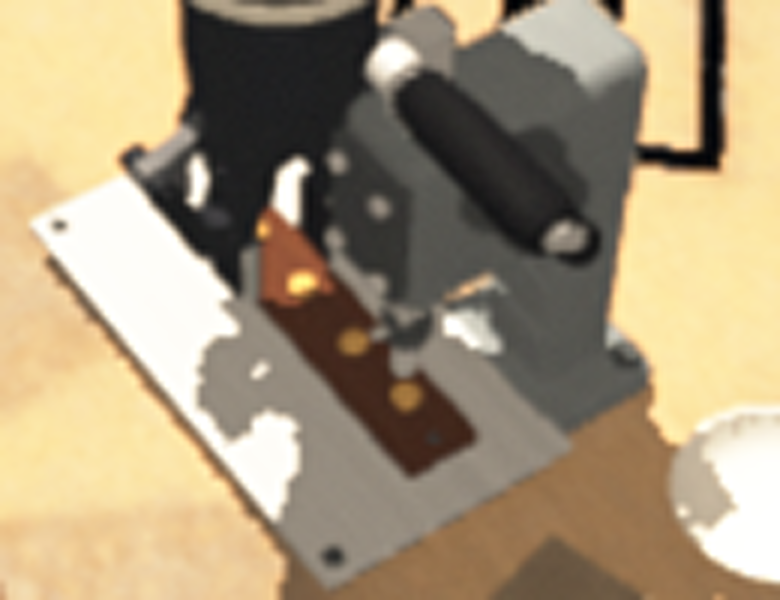

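View pics/top3z.png

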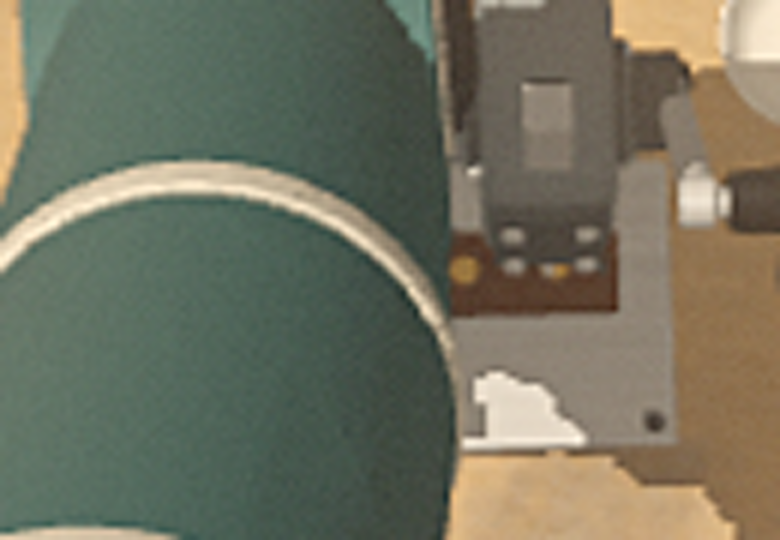

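View pics/wrist3.png

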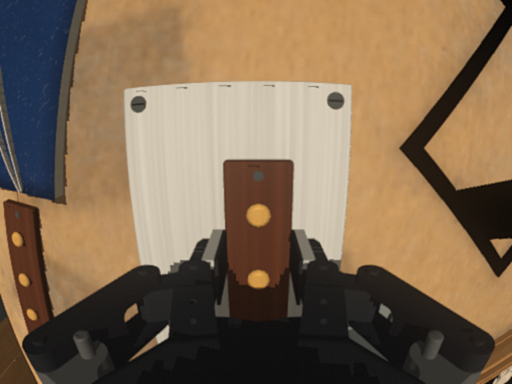

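Run:
```python
from h import *
im=cv2.imread('pics/scene3.png')[185:215,265:295];cv2.imwrite('pics/s3zz.png',cv2.resize(im,None,fx=18,fy=18,interpolation=cv2.INTER_NEAREST))
S=load('scene3')
o=np.array([.5578,.0922])
for z in(.048,.036,.026): print(z,(proj(S,np.r_[o,z])-[265,185]+.5)*18)
print('px/m x,y',(proj(S,np.r_[o+[.001,0],.036])-proj(S,np.r_[o,.036]))*18,(proj(S,np.r_[o+[0,.001],.036])-proj(S,np.r_[o,.036]))*18)
```

```text
0.048 [227.80161415 296.73875473]
0.036 [224.65452103 353.10414005]
0.026 [222.07359203 399.32935563]
px/m x,y [ 6.620931   -2.87994305] [-3.82248331 -5.33678913]
```

View pics/s3zz.png

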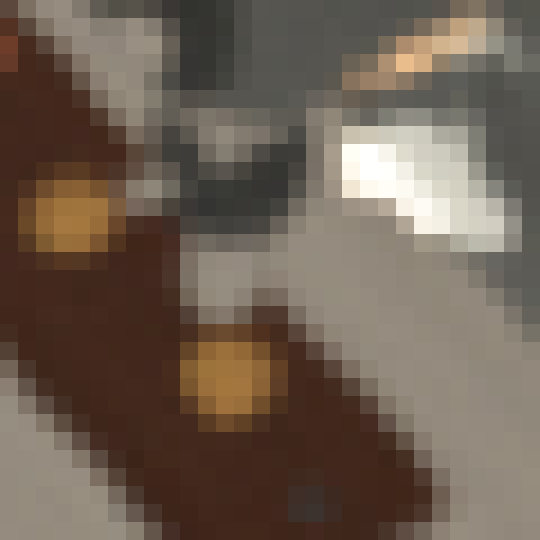

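Run:
```python
from h import *
for t in['scene0','scene1']:
    im=cv2.imread(f'pics/{t}.png')[180:210,263:293];cv2.imwrite(f'pics/{t}zz.png',cv2.resize(im,None,fx=18,fy=18,interpolation=cv2.INTER_NEAREST))
S=load('scene0');o=np.array([.5578,.0922])
for z in(.048,.055): print(z,(proj(S,np.r_[o,z])-[263,180]+.5)*18)
e=np.array([.0055*np.cos(np.linspace(0,6.28,60)),.0055*np.sin(np.linspace(0,6.28,60))]).T
q=np.array([(proj(S,np.r_[o+a,.048])-[263,180]+.5)*18 for a in e]);print(q.min(0),q.max(0))
```

```text
0.048 [263.80161415 386.73875473]
0.055 [265.66313529 353.39835067]
[221.4080592  353.38055424] [306.24019857 420.29815238]
```

View pics/scene0zz.png

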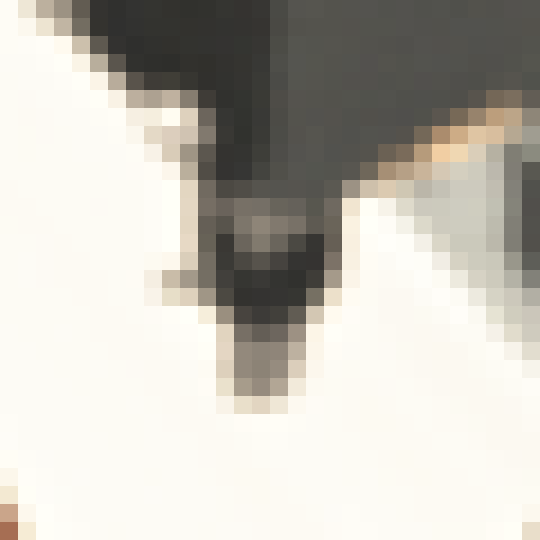

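View pics/scene1zz.png

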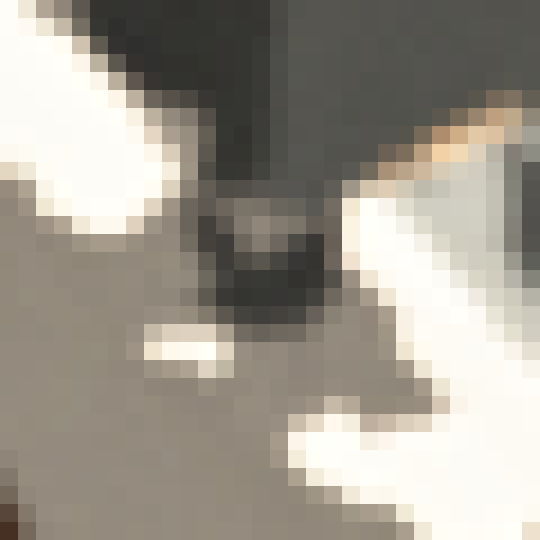

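Request:
servo_tool(plan=[{"translation": [-0.001, 0.003, 0], "angular": [0, 0, 0]}, {"translation": [-0.001, 0.003, 0], "angular": [0, 0, 0]}, {"translation": [-0.001, 0.003, 0], "angular": [0, 0, 0]}])

```text
t: 5.05
ee_pos: [0.5482, 0.1807, 0.0222]
tcp_rot: [0.26, 1.571, -1.211]
contact_force: [1.2, -2.1, 4.2]
grip_width: 0.0327
```

Request:
servo_tool(plan=[{"translation": [0, 0, 0], "angular": [0, 0, 0]}, {"translation": [0, 0, 0], "angular": [0, 0, 0]}, {"translation": [0, 0, 0], "angular": [0, 0, 0]}], fingers=-0.2)

```text
t: 5.42
ee_pos: [0.5479, 0.1809, 0.022]
tcp_rot: [-1.495, 1.57, -2.966]
contact_force: [-0.5, -0.0, 0.5]
grip_width: 0.0512
```

Request:
servo_tool(plan=[{"translation": [0, 0, 0.05], "angular": [0, 0, 0]}, {"translation": [0, 0, 0.15], "angular": [0, 0, 0]}, {"translation": [0, 0, 0.35], "angular": [0, 0, 0]}, {"translation": [0, 0, 0.55], "angular": [0, 0, 0]}, {"translation": [0, 0, 0.75], "angular": [0, 0, 0]}, {"translation": [0, 0, 0.95], "angular": [0, 0, 0]}, {"translation": [0, 0, 1.0], "angular": [0, 0, 0]}, {"translation": [0, 0, 1.0], "angular": [0, 0, 0]}])

```text
t: 6.42
ee_pos: [0.5482, 0.1807, 0.3233]
tcp_rot: [2.009, 1.569, 0.538]
contact_force: [-0.4, 0.2, -1.0]
grip_width: 0.0512
```

Run:
```python
from h import *
s=status.observe();print(s['ee_pos'],s['contact_force'])
for n in ['scene','wrist']:c=grab(n,n+'4')
im=cv2.imread('pics/scene4.png')[150:230,220:320];cv2.imwrite('pics/scene4z.png',cv2.resize(im,None,fx=7,fy=7,interpolation=cv2.INTER_CUBIC))
```

```text
[0.54818473 0.18066296 0.32326006] [-0.43588283  0.24420305 -1.00584911]
```

View pics/scene4z.png

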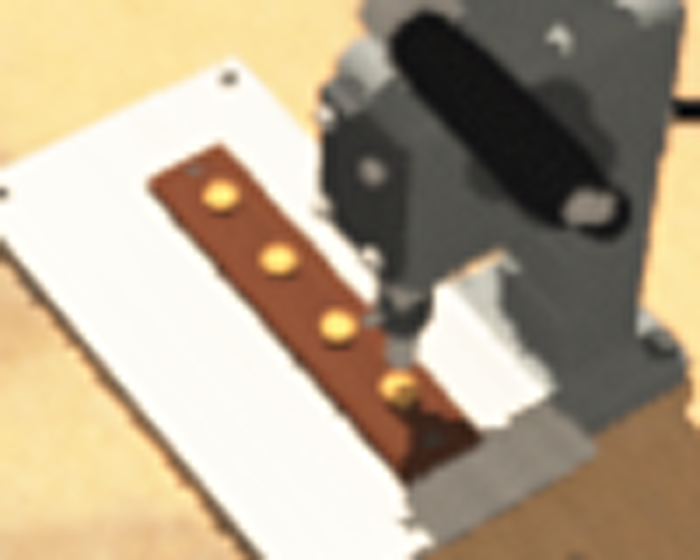

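View pics/wrist4.png

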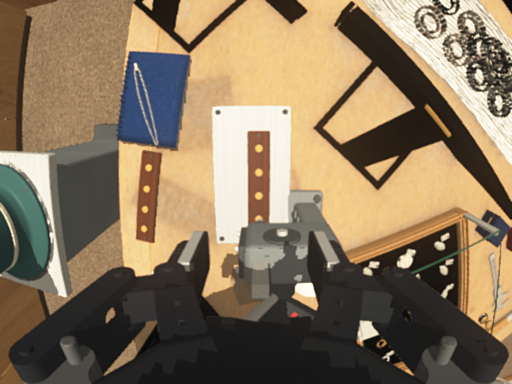

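```bash
cat > studs.py <<'E'
from h import *
def studs(tag,box):
    c=load(tag);a,b,w,h=box
    hsv=cv2.cvtColor(c['pixels'],cv2.COLOR_RGB2HSV)[b:b+h,a:a+w]
    m=cv2.inRange(hsv,(14,90,110),(35,255,255))
    n,l,st,ce=cv2.connectedComponentsWithStats(m,connectivity=4)
    return c,[(ce[i]+[a,b],st[i][4]) for i in range(1,n) if 4<st[i][4]<60]
E
python3 - <<'E'
from studs import *
for tag,box,fi,z in [('scene0',(215,160,60,60),0,.0295),('scene4',(235,165,50,50),0,.0295),('top0',(195,195,80,25),0,.030),('wrist4',(245,125,30,100),1,.031)]:
    c,L=studs(tag,box);print(tag)
    for p,a in L: print(p.round(1),a,plane(c,*p,z,fi).round(4))
E
```

```text
scene0
[238.  161.9] 35 [0.5407 0.2626 0.0295]
[263.9 163.8] 23 [0.5961 0.2249 0.0295]
[237.1 175.9] 22 [0.5171 0.2209 0.0295]
[243. 186.] 21 [0.5151 0.1846 0.0295]
[249.2 196.2] 20 [0.5137 0.1488 0.0295]
[256. 206.] 21 [0.514  0.1151 0.0295]
[229.9 213.1] 9 [0.4504 0.1257 0.0295]
[240.8 217.7] 6 [0.467  0.1019 0.0295]
scene4
[263.8 166.6] 9 [0.5912 0.2168 0.0295]
[251.2 177.5] 18 [0.5458 0.1994 0.0295]
[259.4 186.5] 19 [0.5497 0.164  0.0295]
[267.9 196.2] 21 [0.5532 0.1277 0.0295]
[276.3 204.9] 21 [0.558  0.0952 0.0295]
[239.1 210.1] 34 [0.4732 0.1233 0.0295]
top0
[206.  206.8] 23 [0.5167 0.2216 0.03  ]
[221.  208.7] 24 [0.5148 0.1857 0.03  ]
[236.2 210.4] 26 [0.5135 0.1495 0.03  ]
[251.1 211.7] 25 [0.5129 0.114  0.03  ]
wrist4
[258.5 148.1] 58 [0.5466 0.2001 0.031 ]
[258.4 172.2] 57 [0.5501 0.1644 0.031 ]
[258.2 195.6] 56 [0.5534 0.1285 0.031 ]
[258.  217.4] 32 [0.5566 0.0937 0.031 ]
```

The stud sits at about (0.557, 0.0925), within about 1 mm of the punch. Before swinging the lever, I need the clearance to the right-hand display stand and the ring box.

Run:
```python
from h import *
for n,(a,b,w,h) in {'scene0':(235,225,190,150),'top0':(290,175,130,100)}.items():
    f=700//w+0
    im=cv2.imread(f'pics/{n}.png')[b:b+h,a:a+w]; cv2.imwrite(f'pics/{n}r.png',cv2.resize(im,None,fx=f,fy=f,interpolation=cv2.INTER_CUBIC));print(n,f)
```

```text
scene0 3
top0 5
```

View pics/scene0r.png

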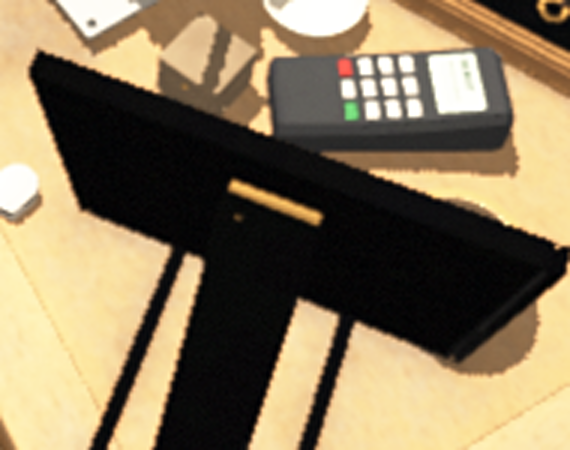

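View pics/top0r.png

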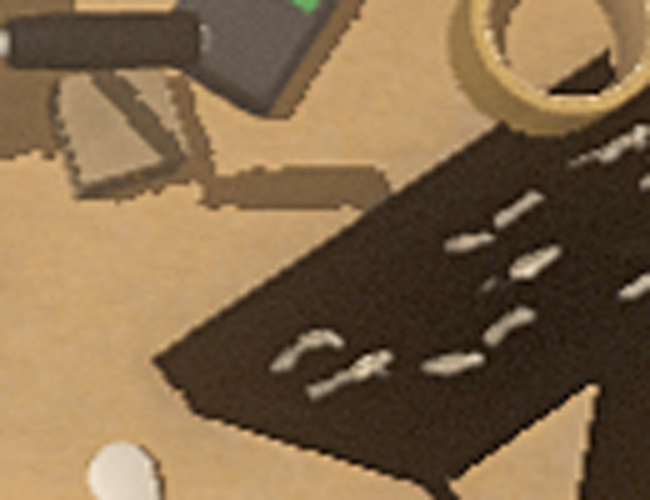

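Run:
```python
from h import *
T=load('top0');S=load('scene0')
zt=lambda x,y:(x/5+290,y/5+175); zs=lambda x,y:(x/3+235,y/3+225)
for a in [(153,360),(190,410),(440,490)]:
  for b in [(38,60),(80,208)]: print(a,b,tri(T,zt(*a),S,zs(*b)))
```

```text
(153, 360) (38, 60) (array([ 0.41926625, -0.03798446,  0.14573028]), np.float64(0.010265671656541507))
(153, 360) (80, 208) (array([ 0.4431443 , -0.06051422, -0.04082905]), np.float64(0.017990748837511075))
(190, 410) (38, 60) (array([ 0.40416115, -0.05198782,  0.17170875]), np.float64(0.0052496024672052015))
(190, 410) (80, 208) (array([ 0.42424088, -0.07607976, -0.00232551]), np.float64(0.0008162966578991684))
(440, 490) (38, 60) (array([ 0.36874946, -0.12148762,  0.294294  ]), np.float64(0.007698441522820374))
(440, 490) (80, 208) (array([ 0.37940857, -0.15128632,  0.17391205]), np.float64(0.00453073419716424))
```

The right stand's near lower corner is at about (0.42, −0.08, 0) and it leans away to about (0.37, −0.12, 0.29), so the swing at y≈0 clears it. I'll move above the grip.

Request:
servo_tool(plan=[{"translation": [-0.03, -0.15, 0], "angular": [0, 0, 0]}, {"translation": [-0.05, -0.33, 0], "angular": [0, 0, 0]}, {"translation": [-0.07, -0.5, 0], "angular": [0, 0, 0]}, {"translation": [-0.079, -0.6, 0], "angular": [0, 0, 0]}, {"translation": [-0.079, -0.6, 0], "angular": [0, 0, 0]}, {"translation": [-0.079, -0.6, 0], "angular": [0, 0, 0]}], fingers=-0.4)

```text
t: 7.28
ee_pos: [0.5242, 0.0015, 0.3212]
tcp_rot: [-1.549, 1.569, -3.019]
contact_force: [-0.2, 0.6, 0.2]
grip_width: 0.0601
```

Run:
```python
from h import *
from scipy.spatial.transform import Rotation as Ro
s=status.observe();R=Ro.from_euler('xyz',s['tcp_rot']).as_matrix();print(s['ee_pos'],s['contact_force'],np.degrees(np.arctan2(R[1,1],R[0,1])),s['qpos'].round(2))
for n in ['scene','wrist','top']:c=grab(n,n+'5')
im=cv2.imread('pics/scene5.png')[100:240,210:390];cv2.imwrite('pics/scene5z.png',cv2.resize(im,None,fx=4,fy=4,interpolation=cv2.INTER_CUBIC))
c=load('wrist5'); print(proj(c,np.array([.5245,.0011,.275]),True))
```

```text
[0.52416651 0.00150552 0.3211854 ] [-0.21746596  0.60635668  0.16043238] 5.7394764036399355 [-0.47  0.17  0.47  1.76 -0.08  1.23  0.12]
[258.21244327 216.92270792]
```

View pics/scene5z.png

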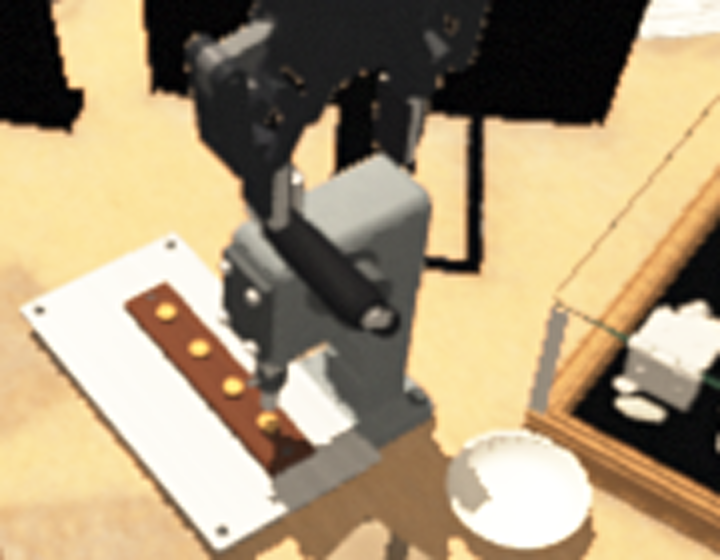

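View pics/wrist5.png

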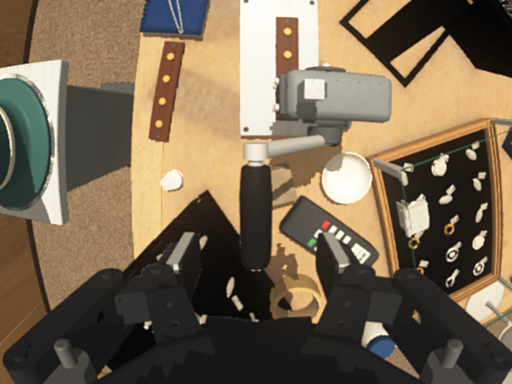

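Request:
servo_tool(plan=[{"translation": [0, 0, -0.08], "angular": [0, 0, 0]}, {"translation": [0, 0, -0.16], "angular": [0, 0, 0]}, {"translation": [0, 0, -0.21], "angular": [0, 0, 0]}, {"translation": [0, 0, -0.22], "angular": [0, 0, 0]}, {"translation": [0, 0, -0.22], "angular": [0, 0, 0]}])

```text
t: 8.05
ee_pos: [0.5247, 0.0008, 0.2566]
tcp_rot: [1.346, 1.57, -0.125]
contact_force: [0.6, -0.4, 0.2]
grip_width: 0.0601
```

Request:
servo_tool(plan=[{"translation": [0, 0, 0], "angular": [0, 0, 0]}, {"translation": [0, 0, 0], "angular": [0, 0, 0]}, {"translation": [0, 0, 0], "angular": [0, 0, 0]}, {"translation": [0, 0, 0], "angular": [0, 0, 0]}, {"translation": [0, 0, 0], "angular": [0, 0, 0]}], fingers=0.8, force=60)

```text
t: 8.68
ee_pos: [0.523, 0.0005, 0.2561]
tcp_rot: [-1.72, 1.568, 3.091]
contact_force: [-14.0, 0.0, 6.9]
grip_width: 0.0203
```

Run:
```python
from h import *
s=status.observe();print(s['ee_pos'],s['contact_force'])
for n in ['scene','wrist']:c=grab(n,n+'6')
im=cv2.imread('pics/scene6.png')[100:240,210:390];cv2.imwrite('pics/scene6z.png',cv2.resize(im,None,fx=4,fy=4,interpolation=cv2.INTER_CUBIC))
# arc shifts in fractions from current
ex=np.array([np.cos(.0995),np.sin(.0995),0])
for t in [.1,.2,.3,.4,.5,.6,.7,.75,.8,.85,.9,.95,1.0,1.03,1.06,1.08,1.1]:
    a=np.radians(58); d=-ex*.13*(np.cos(a-t)-np.cos(a))+np.array([0,0,.13*(np.sin(a-t)-np.sin(a))]); print(t,(d/.3).round(3))
```

```text
[0.52303064 0.00052817 0.25611208] [-13.99435621   0.03444247   6.88903482]
0.1 [-0.035 -0.004 -0.025]
0.2 [-0.068 -0.007 -0.053]
0.3 [-0.098 -0.01  -0.084]
0.4 [-0.124 -0.012 -0.118]
0.5 [-0.147 -0.015 -0.155]
0.6 [-0.167 -0.017 -0.194]
0.7 [-0.182 -0.018 -0.234]
0.75 [-0.188 -0.019 -0.255]
0.8 [-0.193 -0.019 -0.276]
0.85 [-0.197 -0.02  -0.297]
0.9 [-0.2   -0.02  -0.319]
0.95 [-0.202 -0.02  -0.341]
1.0 [-0.203 -0.02  -0.362]
1.03 [-0.203 -0.02  -0.375]
1.06 [-0.202 -0.02  -0.388]
1.08 [-0.202 -0.02  -0.397]
1.1 [-0.201 -0.02  -0.405]
```

View pics/scene6z.png

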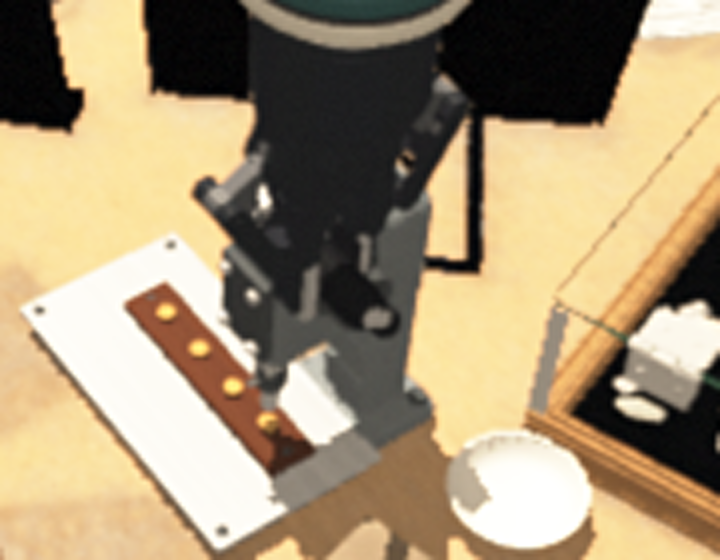

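View pics/wrist6.png

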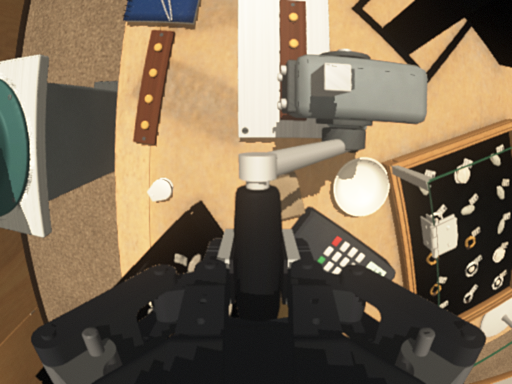

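Grip held at 20 mm. The 14 N in −x shows the lever is about 1.7 mm nearer in x than I commanded, so I'll add that offset and swing to 0.7 rad.

Request:
servo_tool(plan=[{"translation": [-0.041, -0.004, -0.025], "angular": [0, 0, 0]}, {"translation": [-0.074, -0.007, -0.053], "angular": [0, 0, 0]}, {"translation": [-0.104, -0.01, -0.084], "angular": [0, 0, 0]}, {"translation": [-0.13, -0.012, -0.118], "angular": [0, 0, 0]}, {"translation": [-0.153, -0.015, -0.155], "angular": [0, 0, 0]}, {"translation": [-0.173, -0.017, -0.194], "angular": [0, 0, 0]}, {"translation": [-0.188, -0.018, -0.234], "angular": [0, 0, 0]}, {"translation": [-0.188, -0.018, -0.234], "angular": [0, 0, 0]}])

```text
t: 9.78
ee_pos: [0.4676, -0.005, 0.1849]
tcp_rot: [-0.972, 1.57, -2.443]
contact_force: [1.4, -3.6, 2.3]
grip_width: 0.0203
```

Run:
```python
from h import *
s=status.observe();print(s['ee_pos'],s['contact_force'],s['grip_width'])
for n in ['scene']:c=grab(n,n+'7')
im=cv2.imread('pics/scene7.png')[100:240,210:390];cv2.imwrite('pics/scene7z.png',cv2.resize(im,None,fx=4,fy=4,interpolation=cv2.INTER_CUBIC))
im=cv2.imread('pics/scene7.png')[185:215,260:290];cv2.imwrite('pics/scene7zz.png',cv2.resize(im,None,fx=18,fy=18,interpolation=cv2.INTER_NEAREST))
```

```text
[ 0.467639   -0.00497155  0.18485679] [ 1.44741095 -3.58791243  2.33236344] 0.0203038273428889
```

View pics/scene7z.png

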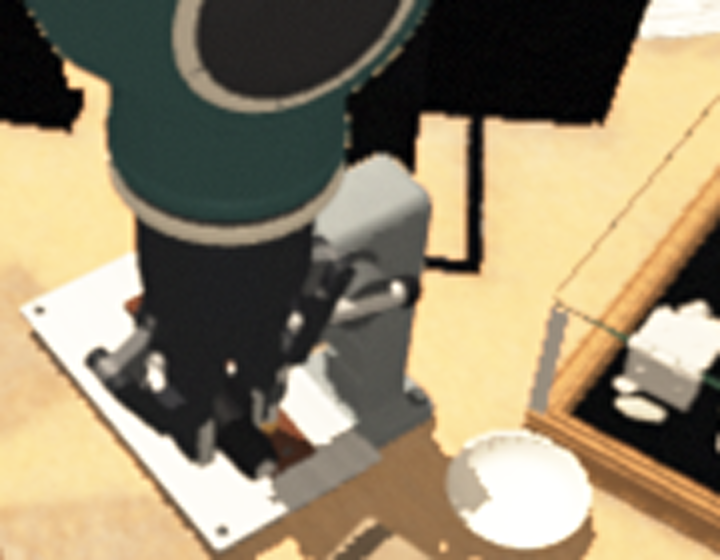

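View pics/scene7zz.png

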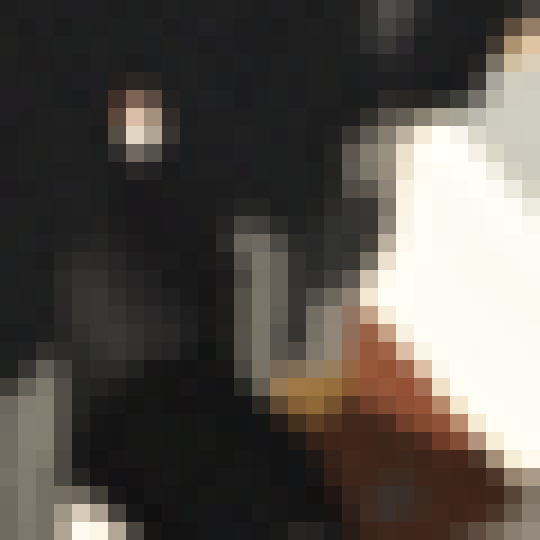

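Request:
servo_tool(plan=[{"translation": [-0.006, 0, -0.021], "angular": [0, 0, 0]}, {"translation": [-0.011, -0.001, -0.042], "angular": [0, 0, 0]}, {"translation": [-0.015, -0.002, -0.063], "angular": [0, 0, 0]}, {"translation": [-0.018, -0.002, -0.085], "angular": [0, 0, 0]}, {"translation": [-0.02, -0.002, -0.107], "angular": [0, 0, 0]}, {"translation": [-0.021, -0.002, -0.128], "angular": [0, 0, 0]}, {"translation": [-0.021, -0.002, -0.141], "angular": [0, 0, 0]}, {"translation": [-0.021, -0.002, -0.141], "angular": [0, 0, 0]}])

```text
t: 10.82
ee_pos: [0.4617, -0.0055, 0.1433]
tcp_rot: [-0.696, 1.57, -2.167]
contact_force: [-0.4, -5.1, 10.7]
grip_width: 0.0201
```

Request:
servo_tool(plan=[{"translation": [0.001, 0, -0.007], "angular": [0, 0, 0]}, {"translation": [0.001, 0, -0.013], "angular": [0, 0, 0]}, {"translation": [0.001, 0, -0.013], "angular": [0, 0, 0]}])

```text
t: 11.2
ee_pos: [0.4619, -0.0055, 0.1395]
tcp_rot: [-1.197, 1.57, -2.669]
contact_force: [-1.5, -4.1, 11.3]
grip_width: 0.0203
```

Request:
servo_tool(plan=[{"translation": [0, 0, -0.005], "angular": [0, 0, 0]}, {"translation": [0.001, 0, -0.009], "angular": [0, 0, 0]}, {"translation": [0.001, 0, -0.009], "angular": [0, 0, 0]}])

```text
t: 11.58
ee_pos: [0.462, -0.0056, 0.1368]
tcp_rot: [-1.391, 1.57, -2.863]
contact_force: [-3.5, -5.0, 10.1]
grip_width: 0.02
```

Request:
servo_tool(plan=[{"translation": [0, 0, -0.004], "angular": [0, 0, 0]}, {"translation": [0.001, 0, -0.008], "angular": [0, 0, 0]}, {"translation": [0.001, 0, -0.008], "angular": [0, 0, 0]}])

```text
t: 11.95
ee_pos: [0.4622, -0.0055, 0.1343]
tcp_rot: [-1.489, 1.57, -2.961]
contact_force: [-3.1, -4.3, 9.5]
grip_width: 0.0197
```

Run:
```python
from h import *
s=status.observe();print(s['ee_pos'],s['contact_force'],s['grip_width'])
for n in ['scene','wrist']:c=grab(n,n+'8')
im=cv2.imread('pics/scene8.png')[150:230,240:340];cv2.imwrite('pics/scene8z.png',cv2.resize(im,None,fx=7,fy=7,interpolation=cv2.INTER_CUBIC))
```

```text
[ 0.4621724  -0.00550411  0.13431843] [-3.1379945  -4.31778681  9.50125844] 0.019687931662840944
```

View pics/scene8z.png

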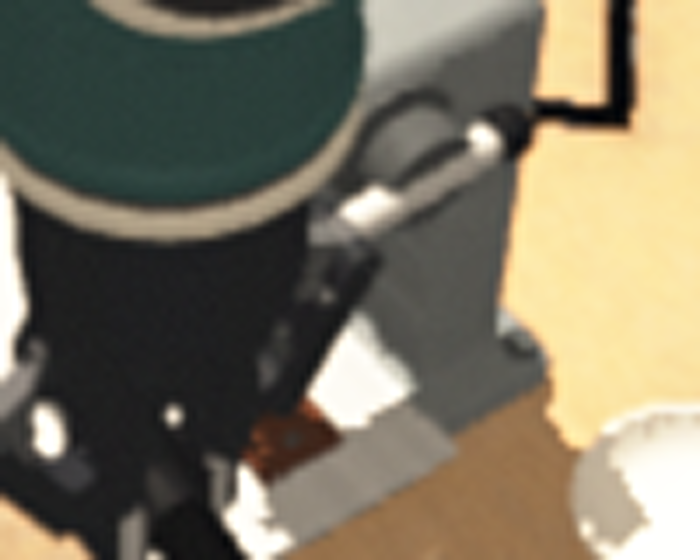

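View pics/wrist8.png

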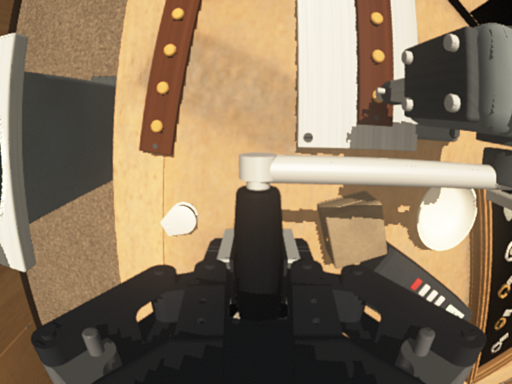

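Run:
```python
import cv2
im=cv2.imread('pics/wrist8.png')[50:160,340:480];cv2.imwrite('pics/wrist8z.png',cv2.resize(im,None,fx=5,fy=5,interpolation=cv2.INTER_CUBIC))
```

```text
(no output)
```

View pics/wrist8z.png

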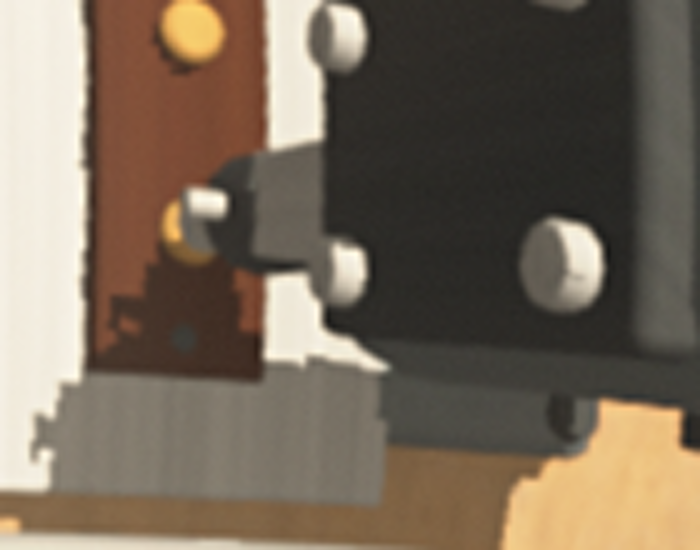

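Wrist view: the punch sits on the stud at about (380,95), well centred. The grip width has fallen from 20.3 to 19.7 mm, which suggests the pads slipped slightly, so I'll grip harder and push a little more.

Request:
servo_tool(plan=[{"translation": [0, 0, 0], "angular": [0, 0, 0]}, {"translation": [0, 0, 0], "angular": [0, 0, 0]}, {"translation": [0, 0, -0.004], "angular": [0, 0, 0]}, {"translation": [0, 0, -0.007], "angular": [0, 0, 0]}, {"translation": [0, 0, -0.007], "angular": [0, 0, 0]}], force=115)

```text
t: 12.68
ee_pos: [0.4624, -0.0055, 0.1324]
tcp_rot: [-1.454, 1.57, -2.926]
contact_force: [-2.4, -3.7, 11.6]
grip_width: 0.0191
```

Run:
```python
from h import *
c=grab('wrist','wrist9')
im=cv2.imread('pics/wrist9.png')[50:160,340:480];cv2.imwrite('pics/wrist9z.png',cv2.resize(im,None,fx=5,fy=5,interpolation=cv2.INTER_CUBIC))
W=c
# predicted punch bottom / stud rims
o=np.array([.5575,.0925])
for z in (.031,.036,.026): print(z,(proj(W,np.r_[o,z],True)-[340,50]+.5)*5)
for p in [(.5534,.1285,.031)]: print((proj(W,np.array(p),True)-[340,50]+.5)*5)
```

```text
0.031 [201.18733042 230.95468414]
0.036 [212.52890722 229.45995427]
0.026 [190.23090304 232.41422144]
[197.98240287  27.57409204]
```

View pics/wrist9z.png

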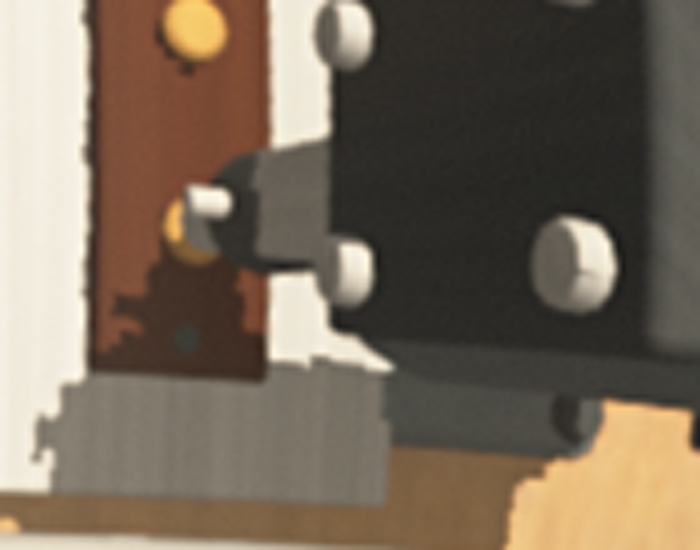

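In this view the pressed stud's left rim (163 px) lines up with its finished neighbour's (162 px). A proud stud would sit about 11 px further right, so it is home. Now I'll guide the lever back up along the arc.

Request:
servo_tool(plan=[{"translation": [-0.003, 0, 0.035], "angular": [0, 0, 0]}, {"translation": [0.003, 0, 0.1], "angular": [0, 0, 0]}, {"translation": [0.018, 0.002, 0.163], "angular": [0, 0, 0]}, {"translation": [0.042, 0.004, 0.223], "angular": [0, 0, 0]}, {"translation": [0.076, 0.008, 0.279], "angular": [0, 0, 0]}, {"translation": [0.117, 0.012, 0.329], "angular": [0, 0, 0]}, {"translation": [0.165, 0.016, 0.372], "angular": [0, 0, 0]}, {"translation": [0.2, 0.02, 0.397], "angular": [0, 0, 0]}], force=60)

```text
t: 13.72
ee_pos: [0.5206, 0.0001, 0.2537]
tcp_rot: [-1.911, 1.566, 2.9]
contact_force: [-40.0, -5.1, 62.4]
grip_width: 0.0191
```

Request:
servo_tool(plan=[{"translation": [0, 0, 0], "angular": [0, 0, 0]}, {"translation": [0, 0, 0], "angular": [0, 0, 0]}])

```text
t: 13.98
ee_pos: [0.5213, 0.0002, 0.2541]
tcp_rot: [-2.26, 1.568, 2.551]
contact_force: [-39.0, -4.4, 64.6]
grip_width: 0.0191
```

Run:
```python
from h import *
c=grab('scene','scene10')
im=cv2.imread('pics/scene10.png')[130:230,220:350];cv2.imwrite('pics/scene10z.png',cv2.resize(im,None,fx=6,fy=6,interpolation=cv2.INTER_CUBIC))
```

```text
(no output)
```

View pics/scene10z.png

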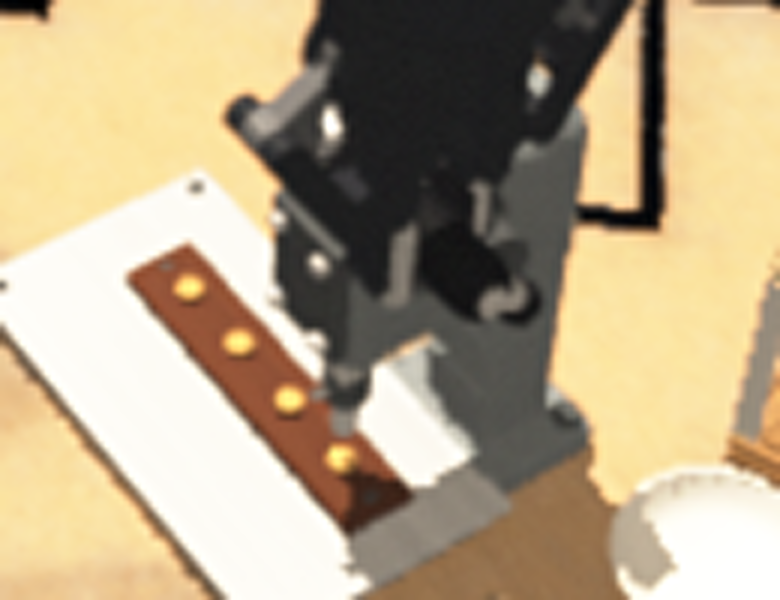

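Request:
servo_tool(plan=[{"translation": [-0.004, 0, 0.006], "angular": [0, 0, 0]}, {"translation": [-0.007, 0, 0.011], "angular": [0, 0, 0]}, {"translation": [-0.007, 0, 0.011], "angular": [0, 0, 0]}])

```text
t: 14.4
ee_pos: [0.5204, 0.0004, 0.2547]
tcp_rot: [-0.863, 1.57, -2.335]
contact_force: [-1.4, -4.5, 8.3]
grip_width: 0.0191
```

Relaxed. Open gently, then lift off.

Request:
servo_tool(plan=[{"translation": [0, 0, 0], "angular": [0, 0, 0]}, {"translation": [0, 0, 0], "angular": [0, 0, 0]}, {"translation": [0, 0, 0], "angular": [0, 0, 0]}, {"translation": [0, 0, 0], "angular": [0, 0, 0]}], fingers=-0.4)

```text
t: 14.9
ee_pos: [0.5205, 0.0008, 0.2548]
tcp_rot: [-1.772, 1.57, 3.04]
contact_force: [0.1, 0.3, 0.6]
grip_width: 0.06
```

Request:
servo_tool(plan=[{"translation": [0, 0, 0.1], "angular": [0, 0, 0]}, {"translation": [0, 0, 0.25], "angular": [0, 0, 0]}, {"translation": [0, 0, 0.4], "angular": [0, 0, 0]}, {"translation": [-0.2, 0, 0.45], "angular": [0, 0, 0]}, {"translation": [-0.4, 0, 0.45], "angular": [0, 0, 0]}, {"translation": [-0.5, 0, 0.45], "angular": [0, 0, 0]}, {"translation": [-0.5, 0, 0.45], "angular": [0, 0, 0]}])

```text
t: 15.78
ee_pos: [0.3693, 0.0007, 0.3905]
tcp_rot: [2.241, 1.568, 0.77]
contact_force: [0.2, -0.0, 0.4]
grip_width: 0.0599
```

Run:
```python
from studs import *
s=status.observe();print(s['ee_pos'],s['contact_force'])
for n in ['scene','top','wrist']:c=grab(n,n+'11')
im=cv2.imread('pics/scene11.png')[125:245,190:350];cv2.imwrite('pics/scene11z.png',cv2.resize(im,None,fx=5,fy=5,interpolation=cv2.INTER_CUBIC))
for t in['scene4','scene11']:
    c,L=studs(t,(235,165,50,50));print(t)
    for p,a in L: print(p.round(1),a,plane(c,*p,.0295).round(4))
```

```text
[0.36930941 0.00071739 0.39051464] [ 0.21698576 -0.04329289  0.36258912]
scene4
[263.8 166.6] 9 [0.5912 0.2168 0.0295]
[251.2 177.5] 18 [0.5458 0.1994 0.0295]
[259.4 186.5] 19 [0.5497 0.164  0.0295]
[267.9 196.2] 21 [0.5532 0.1277 0.0295]
[276.3 204.9] 21 [0.558  0.0952 0.0295]
[239.1 210.1] 34 [0.4732 0.1233 0.0295]
scene11
[263.8 166.6] 9 [0.5912 0.2168 0.0295]
[251.2 177.5] 18 [0.5458 0.1994 0.0295]
[259.4 186.5] 19 [0.5497 0.164  0.0295]
[267.9 196.2] 21 [0.5532 0.1277 0.0295]
[239.1 210.1] 33 [0.4733 0.1235 0.0295]
[276.3 206. ] 22 [0.5562 0.0922 0.0295]
```

View pics/scene11z.png

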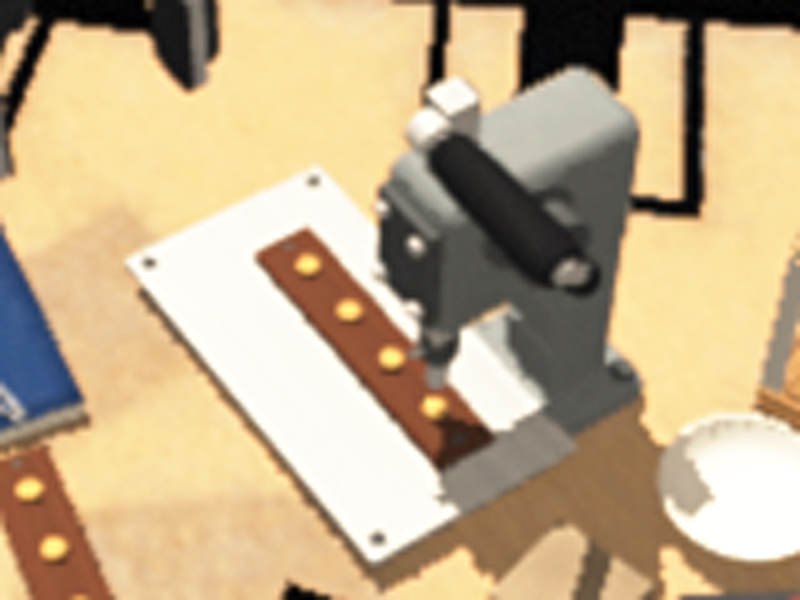

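View pics/wrist11.png

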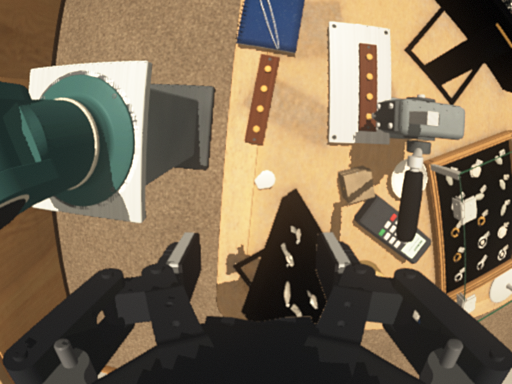

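View pics/top11.png

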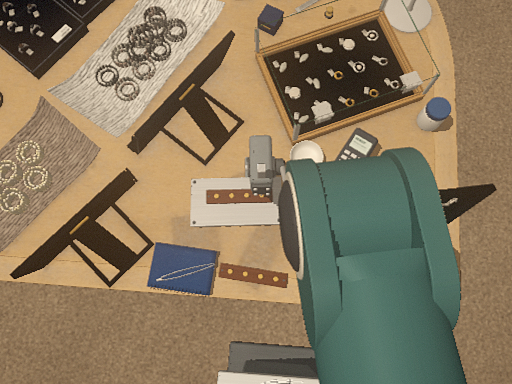

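The images suggest the stud is home (its spacing in the scene view now matches its neighbours to about 0.5 mm), but the hold force never rose sharply. There is time to spare, so I'll press again with a firm grip until the force clearly rises.

Request:
servo_tool(plan=[{"translation": [0.18, 0, 0], "angular": [0, 0, 0]}, {"translation": [0.36, 0, -0.05], "angular": [0, 0, 0]}, {"translation": [0.5, 0, -0.15], "angular": [0, 0, 0]}, {"translation": [0.509, 0, -0.22], "angular": [0, 0, 0]}, {"translation": [0.509, 0, -0.32], "angular": [0, 0, 0]}, {"translation": [0.509, 0, -0.42], "angular": [0, 0, 0]}, {"translation": [0.509, 0, -0.447], "angular": [0, 0, 0]}, {"translation": [0.509, 0, -0.447], "angular": [0, 0, 0]}])

```text
t: 16.92
ee_pos: [0.5236, 0.0006, 0.2558]
tcp_rot: [-0.847, 1.57, -2.319]
contact_force: [0.6, 0.0, 1.1]
grip_width: 0.0596
```

Request:
servo_tool(plan=[{"translation": [0, 0, 0], "angular": [0, 0, 0]}, {"translation": [0, 0, 0], "angular": [0, 0, 0]}, {"translation": [0, 0, 0], "angular": [0, 0, 0]}, {"translation": [0, 0, 0], "angular": [0, 0, 0]}, {"translation": [0, 0, 0], "angular": [0, 0, 0]}], fingers=0.8, force=115)

```text
t: 17.55
ee_pos: [0.5228, 0.0006, 0.2566]
tcp_rot: [-2.215, 1.57, 2.597]
contact_force: [-8.9, -0.3, 8.6]
grip_width: 0.0188
```

Request:
servo_tool(plan=[{"translation": [-0.037, -0.004, -0.024], "angular": [0, 0, 0]}, {"translation": [-0.071, -0.007, -0.052], "angular": [0, 0, 0]}, {"translation": [-0.101, -0.01, -0.083], "angular": [0, 0, 0]}, {"translation": [-0.127, -0.012, -0.117], "angular": [0, 0, 0]}, {"translation": [-0.15, -0.015, -0.154], "angular": [0, 0, 0]}, {"translation": [-0.17, -0.017, -0.193], "angular": [0, 0, 0]}, {"translation": [-0.185, -0.018, -0.233], "angular": [0, 0, 0]}, {"translation": [-0.185, -0.018, -0.233], "angular": [0, 0, 0]}])

```text
t: 18.55
ee_pos: [0.4675, -0.0049, 0.185]
tcp_rot: [-0.74, 1.57, -2.211]
contact_force: [1.8, -3.5, 2.7]
grip_width: 0.0188
```

Request:
servo_tool(plan=[{"translation": [-0.011, -0.001, -0.042], "angular": [0, 0, 0]}, {"translation": [-0.018, -0.002, -0.085], "angular": [0, 0, 0]}, {"translation": [-0.02, -0.002, -0.107], "angular": [0, 0, 0]}, {"translation": [-0.021, -0.002, -0.128], "angular": [0, 0, 0]}, {"translation": [-0.021, -0.002, -0.128], "angular": [0, 0, 0]}])

```text
t: 19.18
ee_pos: [0.4616, -0.0055, 0.147]
tcp_rot: [0.1, 1.57, -1.371]
contact_force: [3.4, -4.6, 3.3]
grip_width: 0.0188
```

Request:
servo_tool(plan=[{"translation": [0, 0, -0.007], "angular": [0, 0, 0]}, {"translation": [0, 0, -0.013], "angular": [0, 0, 0]}, {"translation": [0, 0, -0.013], "angular": [0, 0, 0]}])

```text
t: 19.55
ee_pos: [0.4617, -0.0054, 0.1434]
tcp_rot: [0.934, 1.57, -0.537]
contact_force: [3.6, -3.9, 3.6]
grip_width: 0.0189
```

Request:
servo_tool(plan=[{"translation": [0.001, 0, -0.007], "angular": [0, 0, 0]}, {"translation": [0.001, 0, -0.013], "angular": [0, 0, 0]}, {"translation": [0.001, 0, -0.013], "angular": [0, 0, 0]}])

```text
t: 19.92
ee_pos: [0.4618, -0.0054, 0.1395]
tcp_rot: [0.168, 1.571, -1.303]
contact_force: [3.0, -5.4, 4.2]
grip_width: 0.0189
```

At the same lever height the force is now only 4 N (11 N before), so the first press drove the stud deeper than this point. Continue.

Request:
servo_tool(plan=[{"translation": [0, 0, -0.005], "angular": [0, 0, 0]}, {"translation": [0, 0, -0.009], "angular": [0, 0, 0]}, {"translation": [0, 0, -0.009], "angular": [0, 0, 0]}])

```text
t: 20.3
ee_pos: [0.462, -0.0054, 0.137]
tcp_rot: [1.118, 1.57, -0.353]
contact_force: [1.6, -4.3, 6.5]
grip_width: 0.0189
```

Request:
servo_tool(plan=[{"translation": [0.001, 0, -0.004], "angular": [0, 0, 0]}, {"translation": [0.001, 0, -0.008], "angular": [0, 0, 0]}, {"translation": [0.001, 0, -0.008], "angular": [0, 0, 0]}])

```text
t: 20.68
ee_pos: [0.4622, -0.0054, 0.1346]
tcp_rot: [1.389, 1.571, -0.083]
contact_force: [0.9, -5.9, 9.3]
grip_width: 0.0189
```

Request:
servo_tool(plan=[{"translation": [0, 0, -0.004], "angular": [0, 0, 0]}, {"translation": [0, 0, -0.006], "angular": [0, 0, 0]}, {"translation": [0, 0, -0.006], "angular": [0, 0, 0]}])

```text
t: 21.05
ee_pos: [0.4623, -0.0054, 0.133]
tcp_rot: [1.551, 1.57, 0.079]
contact_force: [-0.1, -4.3, 11.4]
grip_width: 0.0193
```

Request:
servo_tool(plan=[{"translation": [0, 0, -0.004], "angular": [0, 0, 0]}, {"translation": [0.001, 0, -0.008], "angular": [0, 0, 0]}, {"translation": [0.001, 0, -0.008], "angular": [0, 0, 0]}])

```text
t: 21.42
ee_pos: [0.4626, -0.0053, 0.1309]
tcp_rot: [2.187, 1.57, 0.715]
contact_force: [-4.1, -5.0, 22.8]
grip_width: 0.0191
```

Request:
servo_tool(plan=[{"translation": [0, 0, -0.004], "angular": [0, 0, 0]}, {"translation": [0.001, 0, -0.008], "angular": [0, 0, 0]}, {"translation": [0.001, 0, -0.008], "angular": [0, 0, 0]}])

```text
t: 21.8
ee_pos: [0.4629, -0.0054, 0.1293]
tcp_rot: [2.701, 1.57, 1.229]
contact_force: [-15.3, -4.0, 48.8]
grip_width: 0.0188
```

Force spiked to 49 N at the predicted lever stop, so the press went through its full travel. Return along the arc.

Request:
servo_tool(plan=[{"translation": [-0.004, 0, 0.06], "angular": [0, 0, 0]}, {"translation": [0.002, 0, 0.125], "angular": [0, 0, 0]}, {"translation": [0.017, 0.002, 0.188], "angular": [0, 0, 0]}, {"translation": [0.041, 0.004, 0.248], "angular": [0, 0, 0]}, {"translation": [0.075, 0.008, 0.304], "angular": [0, 0, 0]}, {"translation": [0.116, 0.012, 0.354], "angular": [0, 0, 0]}, {"translation": [0.164, 0.016, 0.397], "angular": [0, 0, 0]}, {"translation": [0.188, 0.019, 0.414], "angular": [0, 0, 0]}])

```text
t: 22.8
ee_pos: [0.5184, 0.0001, 0.2533]
tcp_rot: [-1.908, 1.568, 2.904]
contact_force: [-20.1, -4.4, 32.5]
grip_width: 0.0188
```

Request:
servo_tool(plan=[{"translation": [0, 0, 0], "angular": [0, 0, 0]}, {"translation": [0, 0, 0], "angular": [0, 0, 0]}])

```text
t: 23.05
ee_pos: [0.5181, 0.0001, 0.2531]
tcp_rot: [-1.974, 1.569, 2.837]
contact_force: [-19.7, -4.9, 31.6]
grip_width: 0.0192
```

Radial tension again; relax outward, bring the lever to rest, then open and lift.

Request:
servo_tool(plan=[{"translation": [-0.001, 0, 0.005], "angular": [0, 0, 0]}, {"translation": [0.002, 0, 0.011], "angular": [0, 0, 0]}, {"translation": [0.005, 0, 0.014], "angular": [0, 0, 0]}, {"translation": [0.005, 0, 0.014], "angular": [0, 0, 0]}])

```text
t: 23.55
ee_pos: [0.5207, 0.0006, 0.2557]
tcp_rot: [-0.741, 1.57, -2.212]
contact_force: [6.9, -1.8, -6.1]
grip_width: 0.0191
```

Request:
servo_tool(plan=[{"translation": [0, 0, 0], "angular": [0, 0, 0]}, {"translation": [0, 0, 0], "angular": [0, 0, 0]}, {"translation": [0, 0, 0], "angular": [0, 0, 0]}, {"translation": [0, 0, 0], "angular": [0, 0, 0]}], fingers=-0.4)

```text
t: 24.05
ee_pos: [0.5205, 0.0005, 0.2564]
tcp_rot: [-2.028, 1.571, 2.784]
contact_force: [0.4, 0.3, 0.1]
grip_width: 0.0596
```

Request:
servo_tool(plan=[{"translation": [0, 0, 0.1], "angular": [0, 0, 0]}, {"translation": [0, 0, 0.25], "angular": [0, 0, 0]}, {"translation": [0, 0, 0.4], "angular": [0, 0, 0]}, {"translation": [-0.2, 0, 0.45], "angular": [0, 0, 0]}, {"translation": [-0.4, 0, 0.45], "angular": [0, 0, 0]}, {"translation": [-0.5, 0, 0.45], "angular": [0, 0, 0]}, {"translation": [-0.5, 0, 0.45], "angular": [0, 0, 0]}])

```text
t: 24.92
ee_pos: [0.3693, 0.0004, 0.392]
tcp_rot: [2.325, 1.568, 0.855]
contact_force: [0.0, -0.2, -0.3]
grip_width: 0.0597
```

Run:
```python
from studs import *
s=status.observe();print(s['t'],s['ee_pos'],s['contact_force'])
for n in ['scene','top','wrist']:c=grab(n,n+'12')
im=cv2.imread('pics/scene12.png')[125:285,180:350];cv2.imwrite('pics/scene12z.png',cv2.resize(im,None,fx=3.5,fy=3.5,interpolation=cv2.INTER_CUBIC))
for t in['scene11','scene12']:
    c,L=studs(t,(235,165,50,50));print(t)
    for p,a in L: print(p.round(1),a,plane(c,*p,.0295).round(4))
d=np.abs(load('scene12')['pixels'].astype(int)-load('scene0')['pixels']).max(2)
print('lever diff region',(d[140:185,270:315]>40).sum(),'finished bar',(d[220:275,185:222]>40).sum(),'ringbox',(d[230:262,285:322]>40).sum())
```

```text
24.925 [0.36929154 0.00039798 0.39202617] [ 0.0042001  -0.23784474 -0.30025403]
scene11
[263.8 166.6] 9 [0.5912 0.2168 0.0295]
[251.2 177.5] 18 [0.5458 0.1994 0.0295]
[259.4 186.5] 19 [0.5497 0.164  0.0295]
[267.9 196.2] 21 [0.5532 0.1277 0.0295]
[239.1 210.1] 33 [0.4733 0.1235 0.0295]
[276.3 206. ] 22 [0.5562 0.0922 0.0295]
scene12
[263.8 166.6] 9 [0.5912 0.2168 0.0295]
[251.2 177.5] 18 [0.5458 0.1994 0.0295]
[259.4 186.5] 19 [0.5497 0.164  0.0295]
[268.  196.1] 20 [0.5535 0.1278 0.0295]
[238.9 210.1] 33 [0.473  0.1236 0.0295]
[276.5 205.9] 22 [0.5568 0.0925 0.0295]
lever diff region 0 finished bar 0 ringbox 0
```

View pics/scene12z.png

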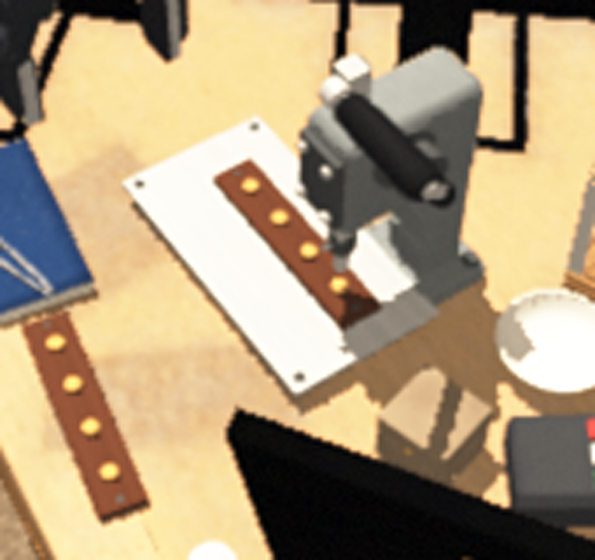

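View pics/wrist12.png

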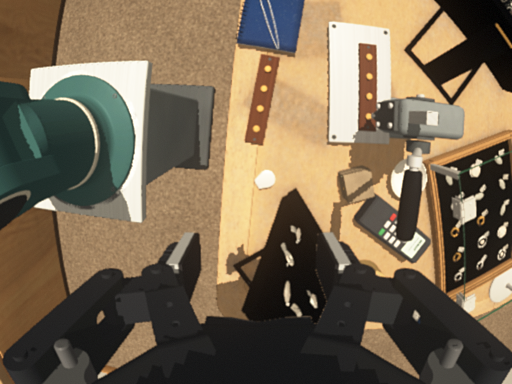

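```bash
python3 -c "
from station import job
print(job.close_job())"
```

```text
the job is handed in; nothing more can be done
None
```

I slid the bar until its proud stud was under the punch, pressed the stud home with the lever, and guided the lever back to its rest. The job was handed in at about 25 s; no verdict was reported.

**Last checks**
- **Centring:** my stud and punch estimates agreed to about 1 mm. The bar lies on the bed, about in line with it.
- **Stud:** in the scene camera its spacing now matches the other three studs to about 1 mm. That is as fine as the cameras could resolve.
- **Other objects:** the scene camera shows no change at the lever, the finished bar or the ring box compared with the first picture. The gripper is clear of everything.

**What disagreed**
- **No clear force rise on the first press:** the force stayed at about 11 N even past the expected home angle, so I pressed a second time with a firmer grip. At the height where the first press read 11 N, it read only about 4 N. It then spiked to 49 N at about the height expected for the lever's stop, which fits a stud that was already home.
- **Grip strain on the way back up:** a few mm of mismatch between gripper and lever gave about 75 N at the wrist on the first return and about 38 N on the second. Both are under the 120 N limit, and I relaxed the strain before letting go.

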